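Thickness gauge on the marked flywheel boss

ROBOT

A 6-joint arm with a two-finger parallel gripper is mounted at the origin on the work surface. World frame = base frame: x ahead of the robot, y to its left, z up, the work surface at z = 0. Lengths are in m, angles in rad, forces in N, time in s.
With the tool pointing down it reaches from about 0.35 to 0.775 m from the base axis. Payload 5.5 kg.
Tool frame: the origin (TCP) lies at the very end of the fingers, on their centre line; the grasp point (between the pads) lies 19 mm behind it (env.grip_point_offset is the distance from the TCP to the grasp point, in m); z points along the fingers, y is the line along which they close (so a half turn about z gives the same grasp; the last joint's range is limited). The gripper opens to 85 mm and grips with 20 to 120 N. Pads are 22 mm wide; open, the fingers measure 114 mm over their backs; the gripper's body (76 mm by 85 mm) begins 54 mm behind the grasp point. The pads swing forward as they close: fully open they stand 13 mm farther back than shut.
Start: joints at [1.121, 0.313, 0.046, 1.304, 0, 1.431], TCP at [0.175, 0.548, 0.231] pointing down, gripper open.
Joint ranges: [-2.76, 2.76], [-0.86, 1.69], [-1.03, 1.26], [-2.2, 2.34], [-1.47, 1.5], [-3.14, 3.14]. Speed limits (rad/s): [2.57, 2.57, 3.14, 3.14, 3.14, 3.14].

INTERFACE

Orientations are given as a unit quaternion [w, x, y, z].
In Python, from workcell import sensors, imaging, workorder, env gives the robot as it stands.
- The arm moves only by the shell command python3 -m handwheel 'ROWS' [FORCE]. ROWS is JSON, a list of rows, each a list of 5 numbers: the shift along the tool's x, y, z in mm, then the turn about the tool's z in rad, then the opening, from 0 (shut) to 1 (fully open). A call has 1 to 8 rows; each row is the pose to reach, as a shift and turn from the pose commanded when the call began, along the tool's axes at that moment; what a row does not reach only later rows make up. A row lasts 1/10 s, in which the tool goes at most 50 mm and 8.59 degrees, less where a joint would pass 70% of its speed; a pose out of reach is approached as far as the arm can. A call with a gripper value outside its range is refused whole. The fingers move at their own pace and stop on an object; FORCE is the grip in N (left out, the last holds). Time passes only in rows, so rows that repeat a pose let the fingers close. It gives the time, the measured TCP pose, the force, the opening and the grip force at its end, in the units of the state.
- sensors.get_state(): the state, without advancing time (a new reading comes with each control period).
- imaging.read_camera(name): name is "scene" or "side" or "wrist"; returns a dict with "color" (420x560x3 uint8, blue, green, red), "z_map" (420x560 float32, m along the optical axis (not along the pixel's ray), 0 where there is no reading), "fx", "fy", "cx", "cy" (pixels), "xyz" and "rotation" of the camera in the world. Camera axes: x right, y down, z forward; pixel columns grow to the right and rows downward; lengths in m; the calibration is good to about 2 mm. A picture is of the moment at which its call begins.
- workorder.hand_in(): hands the job in; it is judged then, once.
The state is a dict: "clock": time; "joint_pos": joint angles; "qvel": joint speeds; "tau": joint torques, N m; "tcp_pos": TCP position; "orientation": TCP orientation; "wrist_force": force on the tool from outside, world axes, zero at the start; "ft_torque": the same for the moment, N m; "finger_gap": finger opening in m; "grip_force": force on a finger pad.
Only numpy, scipy, OpenCV 4.12 (cv2) and the standard library are available. Lean on these libraries where they do the work, as an engineer would, in place of code of your own. Each camera call takes 0.05 s, during which the arm holds its last target. There are 200 camera calls.

TASK

Lift the blue coating-thickness gauge out of the wooden rack and hold its brass tip on the yellow spot on the tilted black flywheel, square to the wheel's face, pressed gently so that its spring plunger is about half way in. Do not shift the wheel or knock anything else on the bench. Finish while still holding the gauge steady like that in the gripper.

Things in the scene. Friction and masses are not known exactly. Their poses are not given: they have to be found in the camera images.
- gauge_grip (a point): Grip point on the axis of the thickness gauge, a loose pen-like probe hanging upright, tip down, in the wooden rack. Its blue handle is a 24 x 24 mm square bar, 72 mm tall; this point is 39 mm above the handle's lower end and 33 mm below its top. z runs up the axis, from tip to handle; x and y are normal to the handle's flat sides
- gauge: The whole gauge, about 0.16 kg. Under the handle an aluminium collar (34 mm diameter, 6 mm thick) rests on the rack, then an 18 mm steel barrel 50 mm long, then the brass plunger. Small black display on one side of the handle, round white patch on top. Origin on the axis at the collar's underside, 45 mm below the grip point, same axes
- tip (a point): End of the gauge's brass plunger (10 mm diameter, round end), on the gauge's axis, 121 mm below the grip point while the plunger is fully out; z up the gauge's axis
- plunger (a joint): How far the spring plunger is pushed into the gauge, in m: 0 fully out, 0.016 fully in (bottomed). The spring pushes back with about 1 N at the start of travel, 2.6 N half way (0.008) and 4.2 N fully in
- mark (a point): Centre of the yellow paint spot (20 mm diameter) on the flat top of one of the five raised round bosses (44 mm diameter, 6 mm high) of the black flywheel; the other four bosses are plain black. The boss centres lie 76 mm from the wheel's centre. z is square to the wheel's face and points out of it, up; x points from the wheel's centre outwards
- stand: Grey fixed stand (170 mm round foot) with the black flywheel (220 mm diameter, 18 mm thick); origin under the foot's centre. The wheel leans to the stand's -x side by 0.22 to 0.45 rad on a stiff pivot along y, 85 mm up; its black face is 40 mm above the pivot along the wheel's axis, its hub pin 16 mm higher. Tilt and spindle stay put under a light push
- rack: Fixed wooden rack, 190 mm (x) x 80 mm (y), 95 mm tall; origin under its centre. Its top board (12 mm) has two 23 mm through holes on its long axis at x = +50 and -50 mm; the gauge hangs in one and the punch in the other, free to lift straight out. A gauge must be lifted at least 80 mm to clear the board
- punch: Loose centre punch with a round red handle (16 mm diameter, 50 mm tall) and steel collar, hanging in the rack's other hole, 100 mm from the gauge; origin on its axis at the collar's underside, 95 mm above the table. Leave alone
- toolbox: Fixed orange open toolbox full of pliers, 200 x 110 mm, 60 mm tall; origin under its centre. It stands on the other side of the flywheel from the rack
- tin1: Loose square green tin with black lid, 74 x 74 x 74 mm, origin under its centre. Leave alone
- tin2: Another such green tin. Leave alone
- bearing: Loose steel ring bearing, 52 mm diameter, 15 mm high, lying flat on the table at the left; origin under its centre. Leave alone
- wrench: Loose steel wrench, 170 mm, lying on the table. Leave alone
There are look-alikes about, which are no part of the job. Of the things shaped like the gauge, the aluminium one is meant.

How it is judged:
On the way, in this order (a step that is already met when the one before it is completed fails the run):
1. the gauge is lifted clear of the rack in the gripper (z of gauge in the frame of rack above 0.165 m and contact force between the fingers and gauge above 1 N and contact force between gauge and rack below 0.1 N), for 0.1 s.
2. its tip touches the yellow spot (distance between tip and mark below 0.009 m and contact force between gauge and stand above 0.5 N), for 0.2 s.
At the end, for the whole second after the job is handed in: The gauge is held still in the gripper with its tip within 9 mm of the centre of the yellow spot, its axis within 8 degrees of square to the wheel's face, its plunger 4 to 12 mm in (of 16) and 0.8 to 6 N on the wheel; the robot itself does not touch the wheel or stand (distance between tip and mark below 0.009 m and angle between the z axis of tip and the z axis of mark, either way round below 0.14 rad and value of joint plunger between 0.004 and 0.012 m and contact force between gauge and stand between 0.8 and 6 N and contact force between the fingers and gauge above 1 N and contact force between each of the arm, the fingers and stand below 0.2 N and linear speed of gauge below 0.02 m/s); the arm keeps its last pose, push and grip.
It fails at once if the gauge is pushed hard (over 15 N) on the wheel or stand (contact force between gauge and stand above 15 N).
It fails at once if the wheel is turned or tilted so that the spot moves over 10 mm (distance of mark from where it was at the start of the episode above 0.01 m).
It fails at once if a bystander is moved over 20 mm (distance of any of punch, tin1, tin2, bearing, wrench from where it was at the start of the episode above 0.02 m).
It also fails if it takes over 35 s, if anything falls off the work surface, if the arm or the gripper's body presses on something with over 40 N, if the wrist force passes 120 N, or if a joint passes its speed limit or range.

## Working session

There is one attempt and no reset: what is moved stays moved. The work goes in short steps, Python scripts to look and compute and a shell command to move; the robot and the scene stay as the last step left them, time stands still between calls to the robot, and variables do not carry over. Pictures are saved under pics/ and viewed, at most 10 in all, crops included, and the job is handed in when it is done.

```bash
mkdir -p pics; ls; cat > h.py <<'E'
import numpy as np, cv2
from workcell import sensors, imaging, workorder, env
def R(c):
    r=np.array(c["rotation"],float)
    if r.shape==(3,3): return r
    from scipy.spatial.transform import Rotation as Q
    return Q.from_quat([r[1],r[2],r[3],r[0]]).as_matrix()
def cloud(c):
    z=c["z_map"]; v,u=np.indices(z.shape)
    p=np.stack([(u-c["cx"])/c["fx"]*z,(v-c["cy"])/c["fy"]*z,z],-1)
    return p@R(c).T+np.array(c["xyz"])
E
python3 - <<'E'
from h import *
print(sensors.get_state()); print(env.grip_point_offset)
ims=[]
for n in ["scene","side","wrist"]:
    c=imaging.read_camera(n); np.save(f"{n}.npy",c,allow_pickle=True); print(n,c["xyz"],np.round(R(c),3).tolist(),c["fx"])
    cv2.imwrite(f"pics/{n}.png",c["color"])
E
```

```text
pics
{'clock': 0.0, 'joint_pos': array([1.12136918e+00, 3.14016960e-01, 4.49578304e-02, 1.30359967e+00,
       3.95084621e-05, 1.43118679e+00]), 'qvel': array([-0.00109854,  0.00040669,  0.00056179, -0.00078593,  0.00247325,
        0.00249885]), 'tau': array([ 1.09909910e-03, -4.80632472e+01,  2.98530650e+01,  1.95265812e-02,
        8.81304527e-05,  1.67704997e-05]), 'tcp_pos': array([0.17508384, 0.54715017, 0.23039081]), 'orientation': array([-2.89221745e-04,  1.54289948e-01,  9.88025174e-01, -8.85404265e-04]), 'wrist_force': array([ 0.26285839, -0.08079826,  0.16167372]), 'ft_torque': array([-0.01472861,  0.01117508, -0.03160432]), 'grip_force': 0.0, 'finger_gap': 0.08513474140502722}
0.0187
scene [1.16588151 0.52304559 1.14049395] [[-0.682, 0.578, -0.448], [0.731, 0.548, -0.406], [0.01, -0.605, -0.796]] 457.8622321259422
side [0.5138748  0.937779   1.17336819] [[-0.997, -0.055, 0.045], [-0.071, 0.74, -0.668], [0.003, -0.67, -0.742]] 453.023194352014
wrist [0.10523019 0.56828943 0.37238167] [[0.306, 0.911, 0.275], [0.952, -0.293, -0.09], [-0.002, 0.29, -0.957]] 340.5824927780438
```

View pics/scene.png

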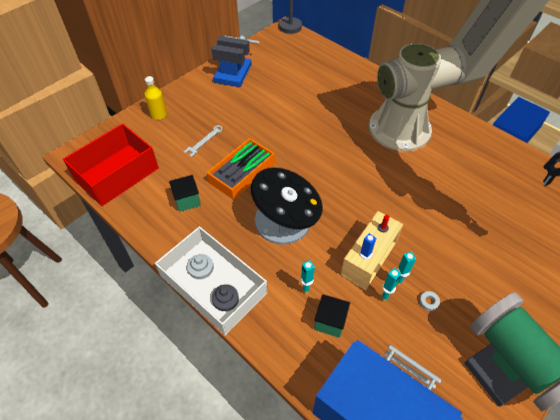

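View pics/side.png

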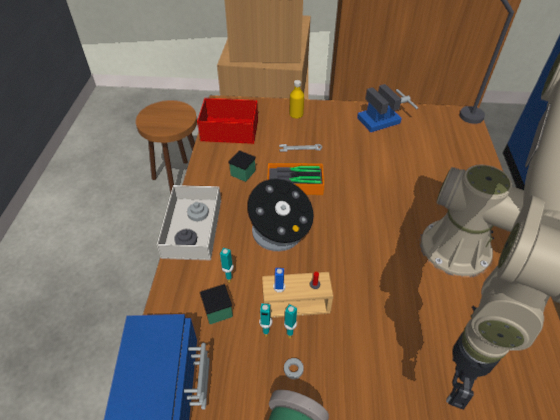

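Scene: blue gauge at (368,245), red punch (385,222), wheel (288,195), yellow spot (313,202). Side: gauge (279,280), spot (296,229). Candidates shaped like the gauge are three teal pieces (scene 308,275; 391,283; 406,265) and the blue one in the rack; the blue one hangs in the rack with a light collar. The crop below is to confirm it.

```bash
python3 - <<'E'
from h import *
out=[]
for n,(x,y) in dict(scene=(365,250),side=(285,280)).items():
    c=np.load(f"{n}.npy",allow_pickle=True).item(); im=c["color"]; P=cloud(c)
    out.append(cv2.resize(im[y-60:y+60,x-65:x+65],(390,360),interpolation=cv2.INTER_CUBIC))
    hsv=cv2.cvtColor(im,cv2.COLOR_BGR2HSV).astype(int); H,S,V=hsv[...,0],hsv[...,1],hsv[...,2]
    ok=c["z_map"]>0
    box=(P[...,0]>.2)&(P[...,0]<.8)&(P[...,1]>-.4)&(P[...,1]<.6)&ok
    # restrict roughly
    def rep(name,m):
        q=P[m]; print(n,name,len(q),"med",np.round(np.median(q,0),4),"min",np.round(q.min(0),3),"max",np.round(q.max(0),3))
    u=np.indices(V.shape)
    near=(abs(u[1]-x)<30)&(abs(u[0]-y)<30)
    rep("blue",near&(H>105)&(H<130)&(S>130)&box)
    g=near&(H>105)&(H<130)&(S>130)&box
    zt=P[g][:,2].max()
    rep("bluecapw",near&(P[...,2]>zt-.006)&(P[...,2]<zt+.008)&box)
    rep("red",near&((H<6)|(H>174))&(S>170)&box&(P[...,2]>.1))
    sx,sy=dict(scene=(313,202),side=(296,229))[n]
    nm=(abs(u[1]-sx)<9)&(abs(u[0]-sy)<9)
    rep("yellow",nm&(H>15)&(H<35)&(S>150)&box)
    wx,wy=dict(scene=(288,197),side=(281,211))[n]
    w=(np.hypot(u[1]-wx,u[0]-wy)<40)&(V<60)&box&(P[...,2]>.07)
    q=P[w]
    for _ in range(6):
        cc=q.mean(0); nrm=np.linalg.svd(q-cc)[2][2]; nrm*=np.sign(nrm[2]); d=(q-cc)@nrm
        q=q[abs(d-np.median(d))<max(.003,1.0*d.std())]
    print(n,"plane",len(q),cc,nrm,"tilt",np.arccos(nrm[2]),"az",np.arctan2(nrm[1],nrm[0]),"rms",d.std())
    # rack top
    rt=(abs(u[1]-x)<60)&(abs(u[0]-y)<60)&(abs(P[...,2]-.095)<.006)&(H>10)&(H<25)&(P[...,0]<.9)
    k,l=cv2.connectedComponents(rt.astype(np.uint8)); b=np.bincount(l.ravel());b[0]=0
    q=P[l==b.argmax()][:,:2].astype(np.float32); print(n,"rack",len(q),cv2.minAreaRect(q))
cv2.imwrite("pics/crop.png",np.hstack(out))
E
```

```text
scene blue 187 med [0.5692 0.2584 0.1483] min [0.548 0.243 0.102] max [0.573 0.268 0.176]
scene bluecapw 63 med [0.5606 0.2549 0.1714] min [0.548 0.244 0.17 ] max [0.573 0.268 0.176]
scene red 40 med [0.4661 0.2428 0.1206] min [0.462 0.234 0.105] max [0.469 0.248 0.14 ]
scene yellow 37 med [0.522  0.0394 0.0938] min [0.514 0.026 0.089] max [0.534 0.05  0.1  ]
scene plane 1733 [ 0.58280697 -0.01096062  0.12337947] [-0.3579283   0.21707123  0.90816706] tilt 0.4319119257498162 az 2.596432538161256 rms 0.0013762299527006342
scene rack 1317 ((0.5097165107727051, 0.24784281849861145), (0.19477280974388123, 0.08041026443243027), 8.538039207458496)
side blue 146 med [0.5575 0.2654 0.15  ] min [0.547 0.244 0.104] max [0.569 0.269 0.179]
side bluecapw 48 med [0.5596 0.2541 0.1751] min [0.548 0.243 0.173] max [0.57  0.266 0.179]
side red 19 med [0.4644 0.2452 0.1278] min [0.462 0.242 0.107] max [0.467 0.247 0.155]
side yellow 40 med [0.5235 0.0411 0.0975] min [0.514 0.03  0.09 ] max [0.533 0.051 0.104]
side plane 1626 [ 0.57386018 -0.00736537  0.12179339] [-0.3592805   0.22177253  0.90649571] tilt 0.4358874435174765 az 2.588572408019954 rms 0.0015411107238127468
side rack 1466 ((0.5096654891967773, 0.2466096132993698), (0.19058580696582794, 0.08615756779909134), 8.03147029876709)
```

View pics/crop.png

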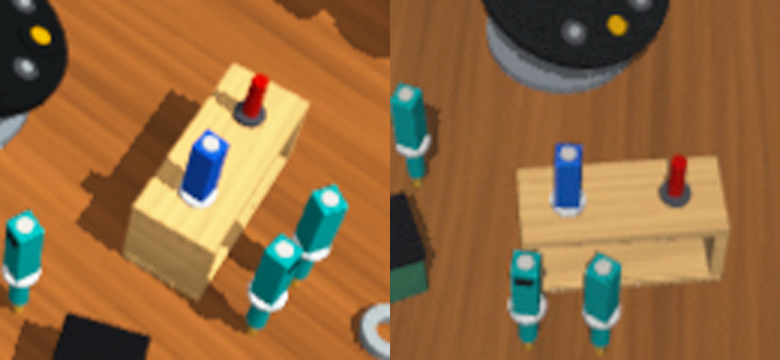

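The crop confirms it: the blue square bar with the white (aluminium) collar hangs in the rack at x=+50, and the teal ones stand free on the table. Its axis is at about (0.560, 0.254) and the handle top reads 0.175 against 0.173 expected. The wheel tilt is 0.434 rad and the spot sits 5 mm above the face, both plausible.

The tool can't be tilted, so I'll pivot the gauge about the finger axis against the rack hole at low grip, then turn about z to line it up.

```bash
cat >> h.py <<'E'
from scipy.spatial.transform import Rotation as Q
def go(pos,yaz=None,T=None):
    """print shift (tool axes, mm) and turn (rad) from the measured pose to TCP pos with tool-y azimuth yaz (deg, mod 180)"""
    s=sensors.get_state(); w=s["orientation"]; r=Q.from_quat([w[1],w[2],w[3],w[0]]).as_matrix()
    y=np.degrees(np.arctan2(r[1,1],r[0,1])); t=0 if yaz is None else np.radians(-((yaz-y+90)%180-90))
    print("clock",s["clock"],"tcp",np.round(s["tcp_pos"],4),"yaz",round(y,1),"q6",s["joint_pos"][5],"-> shift mm",np.round(r.T@(np.array(pos)-s["tcp_pos"])*1e3,1),"turn",round(t,3))
E
python3 - <<'E'
from h import *
go([.56,.2545,.23],98.3)
a,b=np.array([.175,.547]),np.array([.56,.2545])
for n in["scene","side"]:
    c=np.load(f"{n}.npy",allow_pickle=True).item();P=cloud(c);q=P[c["z_map"]>0]
    t=(q[:,:2]-a)@(b-a)/((b-a)@(b-a)); d=abs(np.cross(q[:,:2]-a,b-a))/np.linalg.norm(b-a)
    m=(t>.25)&(t<1.1)&(d<.08)&(q[:,2]<.4); print(n,q[m][:,2].max(),q[m][q[m][:,2].argmax()])
E
```

```text
clock 0.15 tcp [0.1752 0.5473 0.2306] yaz 72.2 q6 1.4311934404557316 -> shift mm [-455.8 -161.5    0.7] turn -0.455
scene 0.1755560801792917 [0.55711228 0.25624288 0.17555608]
side 0.178592525038768 [0.56884007 0.25633061 0.17859253]<stdin>:6: DeprecationWarning: Arrays of 2-dimensional vectors are deprecated. Use arrays of 3-dimensional vectors instead. (deprecated in NumPy 2.0)
```

```bash
python3 -m handwheel '[[-45,-16,-8,-0.1,1],[-90,-32,-15,-0.2,1],[-135,-48,-15,-0.3,1],[-180,-64,-15,-0.4,1],[-225,-80,-15,-0.455,1],[-270,-96,-15,-0.455,1],[-315,-112,-15,-0.455,1],[-360,-128,-15,-0.455,1]]' 20; python3 -c "
from h import *
go([.56,.2545,.24],98.3)"
```

```text
clock: 0.95
tcp_pos: [0.4804, 0.3145, 0.2461]
orientation: [-0.0, -0.072, 0.997, 0.0]
wrist_force: [0.5, 0.6, 0.4]
finger_gap: 0.085
grip_force: 0.0
clock 0.95 tcp [0.4804 0.3145 0.2461] yaz 98.3 q6 0.29469638785226965 -> shift mm [-70.1 -70.9   6.1] turn 0.0
```

```bash
python3 -m handwheel '[[-30,-30,0,0,1],[-55,-55,0,0,1],[-70,-71,5,0,1],[-70,-71,5,0,1],[-70,-71,5,0,1]]'; python3 -c "
from h import *
c=imaging.read_camera('wrist');cv2.imwrite('pics/w1.png',c['color']);P=cloud(c)
im=cv2.cvtColor(c['color'],cv2.COLOR_BGR2HSV).astype(int);m=(im[...,0]>105)&(im[...,0]<130)&(im[...,1]>130)&(P[...,2]>.165)&(P[...,2]<.185)
k,l,st,ce=cv2.connectedComponentsWithStats(m.astype(np.uint8));i=st[1:,4].argmax()+1
q=P[l==i][:,:2].astype(np.float32);print(len(q),ce[i],cv2.minAreaRect(q),P[l==i][:,2].mean())
go([.56,.2545,.2],98.3)"
```

```text
clock: 1.45
tcp_pos: [0.5585, 0.2554, 0.2406]
orientation: [-0.001, -0.072, 0.997, 0.0]
wrist_force: [0.0, 0.2, -0.1]
finger_gap: 0.0853
grip_force: 0.0
809 [274.13102596 219.46600742] ((0.5576708316802979, 0.2513440251350403), (0.023607492446899414, 0.02235836163163185), 0.9794454574584961) 0.171771825188575
clock 1.5 tcp [0.558  0.2561 0.241 ] yaz 98.3 q6 0.15405212571964633 -> shift mm [-1.8 -1.8 41. ] turn 0.0
```

View pics/w1.png

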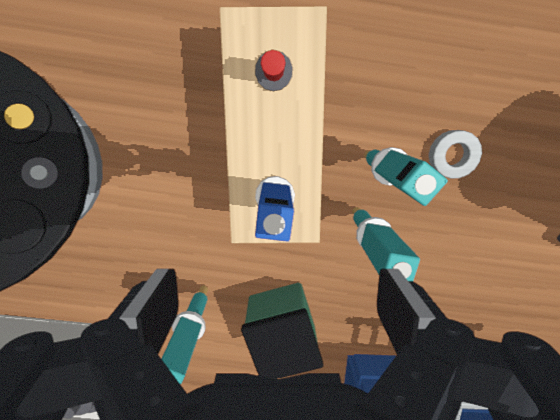

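The handle is at (274,215) and yawed about 7° from the rack (rect angle ~1°). Teal pieces stand near both fingers, so I'll go down only part open, which keeps the fingers above the rack.

```bash
python3 -m handwheel '[[-1,-3,0,0.127,0.6],[-1,-3,25,0.127,0.6],[-1,-3,50,0.127,0.6],[-1,-3,80,0.127,0.6],[-1,-3,105,0.127,0.6],[-1,-3,120,0.127,0.6],[-1,-3,120,0.127,0.6],[-1,-3,120,0.127,0.6]]'; python3 -c "
from h import *
go([.559,.253,.1213],91)"
```

```text
clock: 2.3
tcp_pos: [0.5595, 0.254, 0.122]
orientation: [0.0, -0.01, 1.0, 0.0]
wrist_force: [0.6, 0.0, -0.1]
finger_gap: 0.0513
grip_force: 0.0
clock 2.3 tcp [0.5595 0.254  0.122 ] yaz 91.1 q6 0.2757216549364883 -> shift mm [ 0.5 -1.   0.7] turn 0.002
```

```bash
python3 -m handwheel '[[0,-1,0,0,0.2],[0,-1,0,0,0],[0,-1,0,0,0],[0,-1,0,0,0],[0,-1,0,0,0]]' 20; python3 -m handwheel '[[0,0,-15,0,0],[0,0,-30,0,0],[0,0,-42,0,0],[0,0,-42,0,0]]'
```

```text
clock: 2.8
tcp_pos: [0.5609, 0.2526, 0.1229]
orientation: [0.001, -0.009, 1.0, 0.001]
wrist_force: [-1.9, 1.1, 6.4]
finger_gap: 0.0239
grip_force: 27.8
clock: 3.2
tcp_pos: [0.5612, 0.2523, 0.1651]
orientation: [0.002, -0.009, 1.0, 0.0]
wrist_force: [-0.2, -0.6, -1.6]
finger_gap: 0.0234
grip_force: 26.9
```

Gripped and lifted: weight 1.6 N, so the gauge is hanging in the gripper. Now tilt it in the hole by moving along tool +x, rising slightly.

```bash
python3 -m handwheel '[[6,0,0,0,0],[12,0,0,0,0],[18,0,0,0,0],[24,0,0,0,0],[24,0,0,0,0]]' 20;  python3 -c "
from h import *
for n,(x,y) in dict(scene=(368,235),side=(285,275)).items():
    c=imaging.read_camera(n); np.save(n+'2.npy',c,allow_pickle=True)
    if n=='side': cv2.imwrite('pics/s2.png',cv2.resize(c['color'][y-100:y+60,x-100:x+100],(800,640)[:2] if 0 else (750,600),interpolation=cv2.INTER_CUBIC))
"
```

```text
clock: 3.7
tcp_pos: [0.5348, 0.2517, 0.163]
orientation: [-0.001, -0.009, 1.0, 0.0]
wrist_force: [1.7, 1.9, -2.1]
finger_gap: 0.0237
grip_force: 26.6
```

View pics/s2.png

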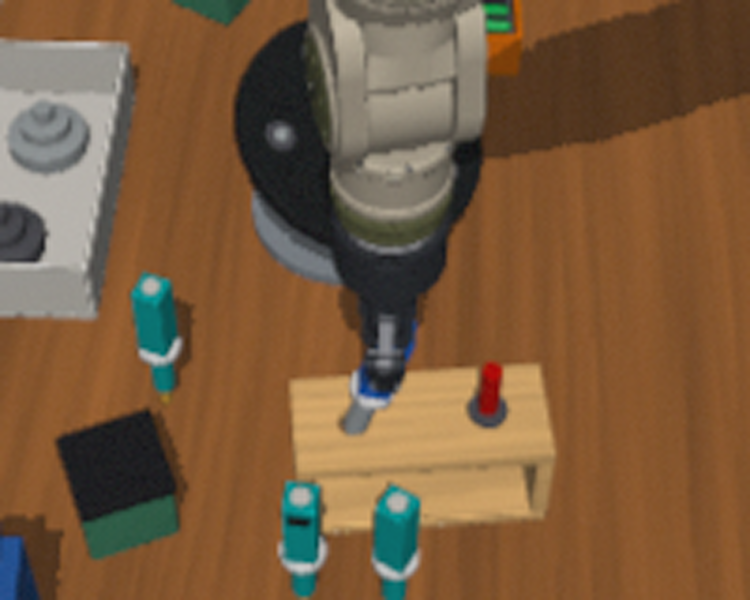

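The gauge is leaning towards the punch side as planned, with the barrel still in the hole (350,425). I'll go on another 18 mm.

```bash
python3 -m handwheel '[[6,0,0,0,0],[12,0,0,0,0],[18,0,0,0,0],[18,0,0,0,0],[18,0,0,0,0]]' 20;  python3 -m handwheel '[[0,0,0,0,0],[0,0,0,0,0],[-3,0,-10,0,0],[-3,0,-30,0,0],[-3,0,-50,0,0],[-3,0,-60,0,0],[-3,0,-60,0,0],[-3,0,-60,0,0]]' 70; cat > tilt.py <<'E'
from h import *
from sys import argv
s=sensors.get_state(); g=s["tcp_pos"]-[0,0,-.0187]; print(s["clock"],"grip",g,s["finger_gap"])
for n in ["scene","side"]:
    c=imaging.read_camera(n); np.save(n+"3.npy",c,allow_pickle=True); P=cloud(c); im=cv2.cvtColor(c["color"],cv2.COLOR_BGR2HSV).astype(int)
    # grip px
    p=R(c).T@(g-np.array(c["xyz"])); u,v=int(c["fx"]*p[0]/p[2]+c["cx"]),int(c["fy"]*p[1]/p[2]+c["cy"])
    cv2.imwrite(f"pics/{argv[1]}_{n}.png",cv2.resize(c["color"][max(v-30,0):v+50,u-50:u+50],(750,600),interpolation=cv2.INTER_CUBIC)); print(n,"grip px",u,v,"crop origin",u-50,max(v-30,0),"x7.5")
E
python3 tilt.py t3
```

```text
clock: 4.3
tcp_pos: [0.5173, 0.2512, 0.1635]
orientation: [-0.001, -0.009, 1.0, -0.0]
wrist_force: [1.0, -0.4, -0.8]
finger_gap: 0.0241
grip_force: 26.6
clock: 5.1
tcp_pos: [0.521, 0.2512, 0.2229]
orientation: [-0.0, -0.009, 1.0, -0.0]
wrist_force: [0.6, 0.1, -2.7]
finger_gap: 0.0233
grip_force: 71.5
5.1 grip [0.52102254 0.25121117 0.24159912] 0.023269302611297615
scene grip px 382 211 crop origin 332 181 x7.5
side grip px 293 255 crop origin 243 225 x7.5
```

View pics/t3_side.png

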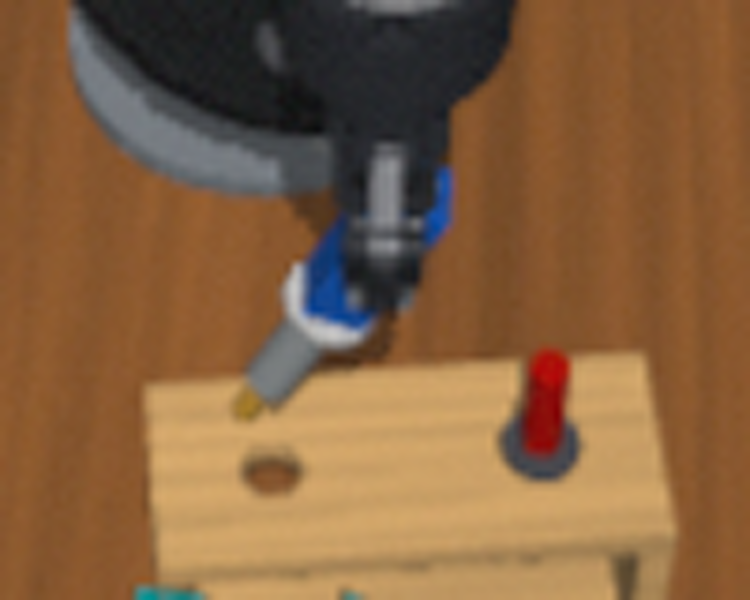

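The gauge is clear of the rack, tilted, with the brass tip at crop (245,405), i.e. side pixel (276,279). Next I fit the barrel to get its axis.

```bash
cat > axis.py <<'E'
from h import *
from scipy.optimize import least_squares
def axis(g,d0,names=("scene","side"),tag="3",Rb=.009,lo=-.093,hi=-.053,cs=None):
    """fit cylinder (barrel) to depth points; g grip, d0 rough axis"""
    pts=[]
    for n in names:
        c=cs[n] if cs else np.load(n+tag+".npy",allow_pickle=True).item(); P=cloud(c)[c["z_map"]>0]
        t=(P-g)@d0; r=np.linalg.norm(P-g-t[:,None]*d0,axis=1)
        q=P[(t>lo)&(t<hi)&(r<.022)]; pts.append(q); print(n,len(q))
    q=np.vstack(pts)
    e1=np.cross(d0,[0,1,0]);e1/=np.linalg.norm(e1);e2=np.cross(d0,e1); m=g-.07*d0
    def ax(p):
        d=d0+p[0]*e1+p[1]*e2; return d/np.linalg.norm(d), m+p[2]*e1+p[3]*e2
    def f(p):
        d,o=ax(p); v=q-o; return np.linalg.norm(v-(v@d)[:,None]*d,axis=1)-Rb
    s=least_squares(f,[0]*4,loss="soft_l1",f_scale=.001); d,o=ax(s.x)
    print("axis",d,"tilt",np.arccos(d[2]),"az",np.degrees(np.arctan2(d[1],d[0])),"rms",np.sqrt(np.mean(f(s.x)**2)))
    t=(g-o)@d; c=o+t*d; print("closest to grip",c,"off",c-g,"tip",c-.121*d); return d,c
E
python3 - <<'E'
from axis import *
g=np.array([.521,.2512,.2416])
d,c=axis(g,np.array([-.42,0,.9075]))
E
```

```text
scene 91
side 57
axis [-0.40903988  0.02394747  0.91220222] tilt 0.4221693386246672 az 176.64941163328376 rms 0.0013439082679917945
closest to grip [0.52057994 0.25508072 0.24130976] off [-0.00042006  0.00388072 -0.00029024] tip [0.57007376 0.25218308 0.13093329]
```

Tilt is 0.422 against 0.434 wanted, so it needs no more tilting. Now turn about 0.53 rad and go above the spot.

```bash
python3 -c "
from h import *
go([.4615,.0777,.2321],60.5)"
```

```text
clock 5.2 tcp [0.5206 0.2511 0.2222] yaz 91.0 q6 0.29241959398845285 -> shift mm [  62.2 -172.3   -9.7] turn 0.533
```

```bash
python3 -m handwheel '[[4,-20,-6,0.1,0],[10,-50,-10,0.2,0],[20,-80,-10,0.3,0],[35,-110,-10,0.4,0],[48,-140,-10,0.5,0],[58,-165,-10,0.533,0],[62,-172,-10,0.533,0],[62,-172,-10,0.533,0]]' 70; python3 -m handwheel '[[0,0,0,0,0],[0,0,0,0,0],[0,0,0,0,0]]'; python3 tilt.py t4; python3 - <<'E'
from axis import *
s=sensors.get_state();g=s["tcp_pos"]+[0,0,.0187]
d,c=axis(g,np.array([-.3586,.2195,.9073]))
c=imaging.read_camera("wrist");np.save("wrist3.npy",c,allow_pickle=True);cv2.imwrite("pics/w4.png",c["color"])
E
```

```text
clock: 6.0
tcp_pos: [0.4617, 0.0776, 0.2329]
orientation: [-0.0, 0.255, 0.967, 0.0]
wrist_force: [0.2, -0.7, -2.2]
finger_gap: 0.0233
grip_force: 71.5
clock: 6.3
tcp_pos: [0.4626, 0.0791, 0.2331]
orientation: [-0.0, 0.254, 0.967, 0.0]
wrist_force: [1.2, 0.0, -1.9]
finger_gap: 0.0229
grip_force: 71.5
6.3 grip [0.46258727 0.0790688  0.25179085] 0.02289576497361361
scene grip px 342 160 crop origin 292 130 x7.5
side grip px 318 204 crop origin 268 174 x7.5
scene 72
side 45
axis [-0.3179726   0.18632169  0.92961156] tilt 0.37743887510116386 az 149.6310728840163 rms 0.001592022990195173
closest to grip [0.4650865  0.08038303 0.25243187] off [0.00260833 0.00149021 0.00059349] tip [0.50356119 0.05783811 0.13994887]
```

View pics/t4_side.png

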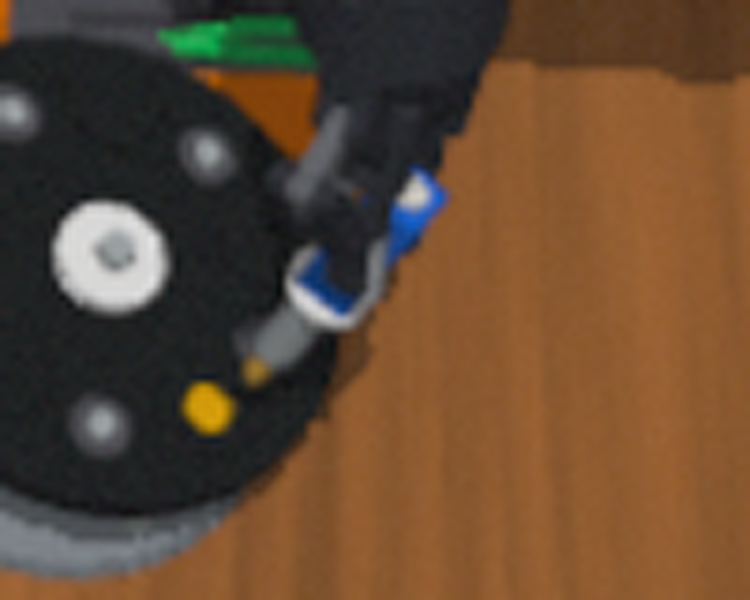

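View pics/w4.png

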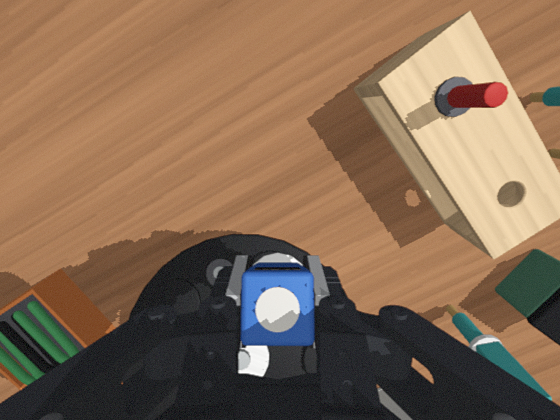

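Tip is above the spot: tip end at side (301.6,224.4), spot centre (295.9,228.4). I'll triangulate both points from the two cameras.

```bash
cat > tri.py <<'E'
from h import *
def run(tag="3",load=True):
    s=sensors.get_state();g=s["tcp_pos"]+[0,0,.0187]
    n=np.array([-.3589,.2195,.9072]); res={}
    for nm in["scene","side"]:
        c=np.load(nm+tag+".npy",allow_pickle=True).item() if load else imaging.read_camera(nm)
        P=cloud(c); im=cv2.cvtColor(c["color"],cv2.COLOR_BGR2HSV).astype(int)
        ye=(im[...,0]>12)&(im[...,0]<32)&(im[...,1]>110)&(im[...,2]>60)
        m0=np.array([.5228,.0402,.0957]); h=(P-m0)@n; lat=np.linalg.norm(P-m0-h[...,None]*n,axis=-1)
        sp=ye&(abs(h)<.006)&(lat<.02); 
        t0=g-.121*n; a=np.linalg.norm(P-t0,axis=-1)
        br=ye&(a<.03)&(h>.012)
        B=P[br]; 
        o,r=np.array(c["xyz"]),R(c)
        def px(p): q=r.T@(p-o); return np.array([c["fx"]*q[0]/q[2]+c["cx"],c["fy"]*q[1]/q[2]+c["cy"]])
        v,u=np.nonzero(br); ax=px(t0)-px(t0+.02*n); ax/=np.linalg.norm(ax); e=np.c_[u,v]@ax
        end=np.c_[u,v][e>=e.max()-1.5].mean(0) if len(u) else None
        v2,u2=np.nonzero(sp)
        print(nm,"spot n",len(u2),"px",u2.mean(),v2.mean(),"3D",P[sp].mean(0),"| brass n",len(u),"end px",end,"3D centroid",B.mean(0) if len(B) else None,"pred tip px",px(t0),"mark px",px(m0))
run(load=True) if __name__=="__main__" else None
E
python3 tri.py
```

```text
scene spot n 37 px 312.97297297297297 201.40540540540542 3D [0.52284459 0.03903376 0.0946857 ] | brass n 22 end px [323.         192.16666667] 3D centroid [0.50538366 0.06133325 0.14890377] pred tip px [321.45305834 190.19367242] mark px [313.31090339 201.398851  ]
side spot n 41 px 295.2439024390244 227.97560975609755 3D [0.52288687 0.04026881 0.09713837] | brass n 9 end px [301. 223.] 3D centroid [0.50532879 0.06125892 0.14745296] pred tip px [301.2073065  221.75444295] mark px [295.26216378 228.25574884]
```

```bash
python3 -c "
from h import *
p=sensors.get_state()['tcp_pos']; go(p+[.0144,-.0128,-.0363]); go(p+np.array([-.3589,.2195,.9072])*-.01)"
```

```text
clock 6.45 tcp [0.4624 0.0788 0.2331] yaz 60.6 q6 0.510975148296244 -> shift mm [-18.8  -4.1  36.3] turn 0
clock 6.45 tcp [0.4624 0.0788 0.2331] yaz 60.6 q6 0.510975148296244 -> shift mm [-4.2 -0.1  9.1] turn 0
```

```bash
python3 -m handwheel '[[-5,-2,9,0,0],[-10,-4,18,0,0],[-15,-4,28,0,0],[-19,-4,36,0,0],[-19,-4,36,0,0],[-19,-4,36,0,0],[-19,-4,36,0,0]]'; python3 - <<'E'
import tri
tri.run(load=False)
from h import *
cs={n:imaging.read_camera(n) for n in("scene","side")}
from axis import axis
s=sensors.get_state();g=s["tcp_pos"]+[0,0,.0187];print(s["wrist_force"])
axis(g,np.array([-.3586,.2195,.9073]),cs=cs)
a=[]
for n in cs:
    o=np.array(cs[n]["xyz"]);q=R(cs[n]).T@(np.array([.52,.045,.11])-o);u,v=int(cs[n]["fx"]*q[0]/q[2]+cs[n]["cx"]),int(cs[n]["fy"]*q[1]/q[2]+cs[n]["cy"])
    a.append(cv2.resize(cs[n]["color"][v-30:v+20,u-25:u+25],(400,400),interpolation=cv2.INTER_CUBIC)); print(u-25,v-30,"x8")
cv2.imwrite("pics/t5.png",np.hstack(a))
E
```

```text
clock: 7.15
tcp_pos: [0.477, 0.0654, 0.1975]
orientation: [0.0, 0.255, 0.967, 0.0]
wrist_force: [-0.4, 0.5, -2.0]
finger_gap: 0.023
grip_force: 71.5
scene spot n 33 px 312.8181818181818 201.57575757575756 3D [0.52338014 0.03893209 0.09429454] | brass n 16 end px [315.8 199.6] 3D centroid [0.5191101  0.04781771 0.1146359 ] pred tip px [313.72826978 198.37361569] mark px [313.31090339 201.398851  ]
side spot n 29 px 294.58620689655174 228.41379310344828 3D [0.52484219 0.04144896 0.09626417] | brass n 8 end px [295.8 226.6] 3D centroid [0.5199929  0.0470117  0.11308862] pred tip px [296.17427574 225.73254884] mark px [295.26216378 228.25574884]
[ 0.77578185  0.36443634 -1.68000557]
scene 71
side 38
axis [-0.35794562  0.19955825  0.91216854] tilt 0.4222515433913944 az 150.8598983756381 rms 0.0017152467848969702
closest to grip [0.47656753 0.06731684 0.21585365] off [-0.00044332  0.00181534 -0.00057111] tip [0.51987895 0.04317029 0.10548126]
290 168 x8
271 196 x8
```

View pics/t5.png

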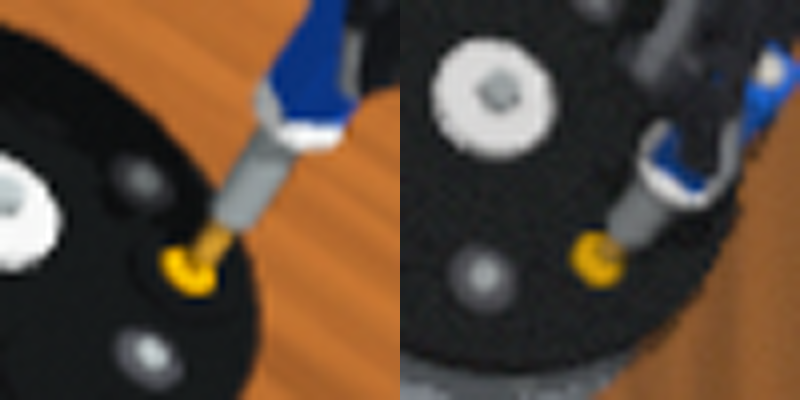

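Tip is about 10 mm above the face, laterally within ~2 mm of the spot centre, with the axis about 1° off square. Descending along the axis in stages now.

```bash
cat > f.py <<'E'
from h import *
F=[]
for _ in range(6): imaging.read_camera("wrist"); F.append(sensors.get_state()["wrist_force"])
F=np.array(F); n=np.array([-.3589,.2195,.9072]); s=sensors.get_state()
print(s["clock"],s["tcp_pos"],"F",F.mean(0).round(2),"along n",(F@n).mean().round(2),"+-",(F@n).std().round(2))
E
python3 f.py; python3 -m handwheel '[[-1.5,0,3,0,0],[-3,0,6,0,0],[-4,0,9,0,0],[-4,0,9,0,0]]' >/dev/null; python3 f.py; python3 -m handwheel '[[-1,0,2,0,0],[-2,0,4,0,0],[-2,0,4,0,0],[-2,0,4,0,0]]'>/dev/null; python3 f.py
```

```text
7.65 [0.47688122 0.06543803 0.19740005] F [-0.44  0.4  -1.71] along n -1.31 +- 0.41
8.35 [0.48038411 0.06344327 0.18845736] F [-0.4   0.01 -0.09] along n 0.06 +- 0.52
9.05 [0.48203633 0.06247639 0.18431444] F [-0.78  0.4   0.71] along n 1.01 +- 0.51
```

Contact, with a net spring force of about 2.3 N (≈6.5 mm in). I'll press about 1.5 mm more and check.

```bash
python3 -m handwheel '[[-0.6,0,1.3,0,0],[-0.6,0,1.3,0,0],[-0.6,0,1.3,0,0],[-0.6,0,1.3,0,0]]'; python3 f.py; python3 f.py; python3 - <<'E'
from h import *
cs={n:imaging.read_camera(n) for n in("scene","side")}
from axis import axis
s=sensors.get_state();g=s["tcp_pos"]+[0,0,.0187]
d,c=axis(g,np.array([-.3586,.2195,.9073]),cs=cs)
m=np.array([.5228,.0402,.0957]);n=np.array([-.3589,.2195,.9072]);print("angle off",np.arccos(d@n))
for q in(c,g):
    t=(m-q)@n/(d@n);p=q+t*d;print("plane hit off mark",p-m,"plunger",.121+t)
a=[]
for k in cs:
    o=np.array(cs[k]["xyz"]);q=R(cs[k]).T@(np.array([.52,.045,.11])-o);u,v=int(cs[k]["fx"]*q[0]/q[2]+cs[k]["cx"]),int(cs[k]["fy"]*q[1]/q[2]+cs[k]["cy"])
    a.append(cv2.resize(cs[k]["color"][v-30:v+20,u-25:u+25],(400,400),interpolation=cv2.INTER_CUBIC))
cv2.imwrite("pics/t6.png",np.hstack(a))
E
```

```text
clock: 9.45
tcp_pos: [0.4826, 0.0622, 0.183]
orientation: [-0.0, 0.255, 0.967, 0.0]
wrist_force: [-1.0, 0.1, 0.6]
finger_gap: 0.0232
grip_force: 71.7
9.75 [0.48257989 0.06219117 0.18298701] F [-0.81  0.46  0.5 ] along n 0.85 +- 0.64
10.05 [0.48257187 0.06217795 0.1829711 ] F [-0.7   0.6   0.79] along n 1.1 +- 0.38
scene 67
side 38
axis [-0.30950563  0.1756584   0.93453218] tilt 0.36385409642875316 az 150.42313553436145 rms 0.0017504620323685702
closest to grip [0.48551622 0.06244638 0.20259519] off [0.00293772 0.00026901 0.00092237] tip [0.5229664  0.04119171 0.0895168 ]
angle off 0.07148295502423938
plane hit off mark [-0.00152517  0.00195175 -0.00107561] plunger 0.005465397704487271
plane hit off mark [-0.00441371  0.00165483 -0.00214651] plunger 0.0053064682497306614
```

View pics/t6.png

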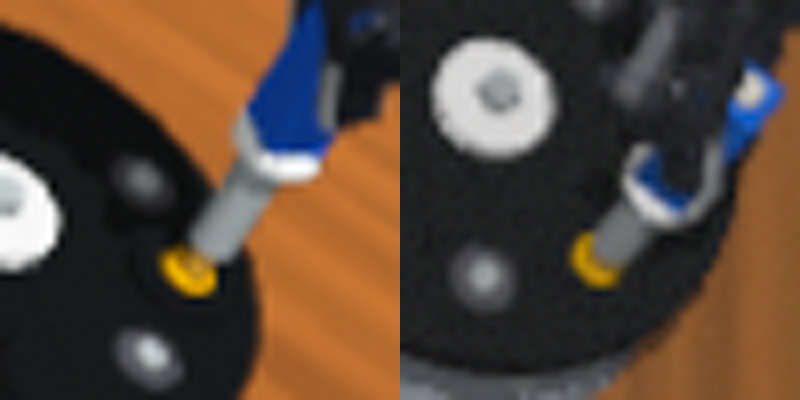

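The tip sits on the spot in both views (crop ~(192,268) and (598,258)). The axis is within about 0.07 rad of square. Force and geometry put the plunger 5.5–8 mm in, and the readings are steady, so I'm handing in.

```bash
python3 -c "
from workcell import workorder
print(workorder.hand_in())"
```

```text
the job is handed in; nothing more can be done
None
```

I handed the job in with the gauge held on the yellow spot, about 4° or less off square and its plunger about 5–8 mm in by my force and camera estimates; no pass/fail result came back.

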